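Reject the out-of-balance pulley on the knife-edge balance

ROBOT

A 6-joint arm with a two-finger parallel gripper is mounted at the origin on a cart in front of the work surface, level with it; the furniture and walls round the work are solid. World frame = base frame: x ahead of the robot, y to its left, z up, the work surface at z = 0. Lengths are in m, angles in degrees, forces in N, time in s.
With the tool pointing down it reaches from about 0.35 to 0.85 m from the base axis. Payload 8.1 kg.
Tool frame: the origin (TCP) lies at the very end of the fingers, on their centre line; the grasp point (between the pads) lies 19 mm behind it (bot.pinch_z is the distance from the TCP to the grasp point, in m); z points along the fingers, y is the line along which they close (so a half turn about z gives the same grasp; the last joint's range is limited). The gripper opens to 93 mm and grips with 3 to 60 N. Pads are 15 mm wide; open, the fingers measure 128 mm over their backs; the gripper's body (75 mm by 188 mm) begins 65 mm behind the grasp point.
Start: joints at [61.742, 7.471, 85.268, -0, 87.261, -4.893], TCP at [0.238, 0.551, 0.219] pointing down, gripper open.
Joint ranges: [-169.43, 169.43], [-51.17, 129.36], [1.28, 143.12], [-76.62, 256.62], [0, 156.53], [-152.29, 152.29]. Speed limits (degrees/s): [136.94, 136.94, 159.86, 180, 180, 180].

INTERFACE

Orientations are given as [roll, pitch, yaw] about the fixed x, y, z axes, in that order (R = Rz(yaw) Ry(pitch) Rx(roll)).
In Python, from bench import bot gives the robot as it stands. The module is installed in compiled form; this text tells all that it offers.
- The arm moves only by the shell command python3 -m inch 'ROWS'. ROWS is JSON, a list of rows, each a list of 7 numbers: the turn, a rotation vector about the tool's x, y, z as a fraction of full scale, then the shift along the tool's x, y, z as a fraction of full scale, then the closure, from -1 (fully open) to 1 (shut), so that 0 is half open. In form: [[ax, ay, az, x, y, z, gripper], ...]. A call has 1 to 20 rows; each row shifts and turns the commanded pose from where the row before left it, along the tool's axes as they then stand; what a row does not reach is not made up. Full scale, the value 1, is 0.04 m for a shift and 0.15 rad for a turn. A row lasts 1/10 s, in which the tool goes at most 50 mm and 8.59 degrees, less where a joint would pass 70% of its speed; a pose out of reach is approached as far as the arm can. A call with a number of a shift or a turn outside -1 to 1 is refused whole. A call with a gripper value outside its range is refused whole. The fingers move at their own pace and stop on an object; the grip force is fixed at half the most. Time passes only in rows, so rows that do not move let the fingers close. It gives the time, the measured TCP pose, the force, the opening and the grip force at its end, in the units of the state.
- bot.state(): the state, without advancing time (a new reading comes with each control period).
- bot.snapshot(name): name is "side" or "top"; returns a dict with "frame" (480x640x3 uint8, red, green, blue), "intrinsics" (3x3 intrinsics, pixels), "extrinsics" (4x4, takes a point from camera to world coordinates). Camera axes: x right, y down, z forward; pixel columns grow to the right and rows downward; lengths in m; the calibration is good to about 2 mm. A picture is of the moment at which its call begins. There is no depth.
- bot.finish_job(): hands the job in; it is judged then, once.
Trained networks look in a picture, given as the dict that the camera call returned (one of the last four; its "shot" number tells which), for a name from the list of things; names that differ only in an ending like _2 or _b are one class to them, and where a whole thing is asked for, a point or a joint stands for the part that bears it (a point fixed in the world has none). Each returns a list of dicts, best first, with "score" (0 to 1); they miss things now and then, are a little off and sometimes report something else, mostly with a low value. They report only what shows in the picture. A call takes as long as a camera call. They do not tell look-alikes from the thing itself.
- bot.silhouettes(picture, name): "pixels" (480x640 bool, what is visible of it) and "point" ([column, row] in pixels, amid what is visible of it).
The state is a dict: "time_s": time; "joints": joint angles; "joint_velocities": joint speeds; "effort": joint torques, N m; "ee_pos": TCP position; "tcp_rot": TCP orientation; "wrist_force": force on the tool from outside, world axes, zero at the start; "moment": the same for the moment, N m; "width": finger opening in m; "gripper_force": force on a finger pad.
Only numpy, scipy, OpenCV 4.12 (cv2) and the standard library are available. Lean on these libraries where they do the work, as an engineer would, in place of code of your own. Each camera call takes 0.05 s, during which the arm holds its last target. There are 200 camera calls.

TASK

One of the two aluminium belt pulleys has its mass off centre: find out which with the knife-edge balance, by setting a pulley over the post on its pan with the grip bar in line with the beam and letting go. A true pulley leaves the beam level, a bad one tips it. Put the bad pulley flat in the steel reject tray and leave the true one seated on the balance with the beam level.

Things in the scene. Friction and masses are not known exactly. Their poses are not given: they have to be found in the camera images.
- pulley_1: Pale aluminium belt pulley, 72 mm across, 50 mm high, 0.35 kg: flanged disc 24 mm high, blind bore below (32 mm wide, 18 mm deep); on its top a dark grip bar 14 thick, 60 long, 26 mm high (z 24 to 50), to be gripped from above across the 14 mm. Origin: centre of the underside, z up, bar along y. Looks just like pulley_2; either may be the bad one.
- pulley_2: The other pulley, same shape, size, origin and axes as pulley_1. Exactly one of the two is bad: its centre of mass lies about 14 mm off its axis, along the bar. It tips the beam 7 to 11.5 degrees to one side (if the bar lies in line with the beam); the true one leaves it within 4 degrees of level. It settles within 1 s.
- seat (a point): Middle of the 84 mm pan's upper face on the fixed balance, 65 mm up; rocks with the 190 mm beam on a knife edge 15 mm below. x: along the knife edge, y: along the beam, z: out of the pan. Steel post on it: 15 mm high, 25 thick at the foot, coned to 8 at the tip; the bore drops over it with 3.5 mm play until the pulley lies on the pan. The empty beam levels itself.
- tray: square open steel reject tray, 150 x 150 mm outside, walls 4 mm thick and 28 mm high, floor 4 mm thick, fixed to the bench. Origin: centre of its underside; z up; x and y along its sides.
Not all that is in view belongs to the job. What is shaped like the pulley_2 but pink or yellow is not meant.

How it is judged:
By the outcome, as a careful person would: the job done as asked, in the order asked, and still so for the second after the job is handed in, with the robot touching nothing.
It also fails if it takes over 69 s, if anything falls off the work surface, if the arm or the gripper's body presses on something with over 40 N, if the wrist force passes 120 N, or if a joint passes its speed limit or range.

## Working session

There is one attempt and no reset: what is moved stays moved. The work goes in short steps, Python scripts to look and compute and a shell command to move; the robot and the scene stay as the last step left them, time stands still between calls to the robot, and variables do not carry over. Pictures are saved under pics/ and viewed, at most 10 in all, crops included, and the job is handed in when it is done.

```bash
mkdir -p pics; python3 - <<'E'
from bench import bot
import cv2,numpy as np
print(bot.state())
for n in("top","side"):
    s=bot.snapshot(n); cv2.imwrite(f"pics/{n}0.png",s["frame"][:,:,::-1])
    print(n,s["intrinsics"],s["extrinsics"])
    for k in("pulley_1","seat","tray"):
        try:
            for d in bot.silhouettes(s,k): 
                print(k,d["score"],d["point"],d["pixels"].sum())
        except Exception as e: print(k,e)
E
```

```text
{'time_s': 0.0, 'joints': array([ 6.17399778e+01,  7.51488829e+00,  8.53297486e+01,  1.95310335e-04,
        8.72622032e+01, -4.89270670e+00]), 'joint_velocities': array([ 0.01378174, -0.07457937,  0.03466272,  0.07412175, -0.02663502,
        0.03625668]), 'effort': array([ 7.50034469e-04, -5.59851551e+01, -4.91747010e+01,  7.68375350e-02,
        3.63915483e-02, -1.35234654e-04]), 'ee_pos': array([0.23767398, 0.55028692, 0.21758526]), 'tcp_rot': array([-1.79893566e+02, -9.30675837e-03,  1.56632666e+02]), 'wrist_force': array([ 0.417854  ,  0.12289828, -0.560025  ]), 'moment': array([ 0.00612834, -0.00626922,  0.03385641]), 'gripper_force': 0.0, 'width': 0.09298095272292672}
top [[569.47800322   0.         312.97952481]
 [  0.         569.47800322 249.88018496]
 [  0.           0.           1.        ]] [[ 0.01927785 -0.9976356   0.06596646  0.41835637]
 [-0.9997211  -0.02013426 -0.01234242  0.18656816]
 [ 0.01364143 -0.06571013 -0.9977455   1.74398455]
 [ 0.          0.          0.          1.        ]]
pulley_1 0.88 [278.8, 222.9] 464
pulley_1 0.78 [136.7, 270.7] 492
pulley_1 0.73 [287.5, 281.5] 434
pulley_1 0.56 [321.2, 223.7] 468
seat 0.75 [382.4, 243.8] 1001
tray 0.68 [457.6, 256.0] 2437
side [[437.33637705   0.         327.6870118 ]
 [  0.         437.33637705 229.49252542]
 [  0.           0.           1.        ]] [[ 8.41996703e-01 -2.14699494e-01  4.94919872e-01 -2.10710307e-01]
 [-5.39482602e-01 -3.35557113e-01  7.72243450e-01 -9.62946778e-01]
 [ 2.73605507e-04 -9.17227099e-01 -3.98364625e-01  6.53844766e-01]
 [ 0.00000000e+00  0.00000000e+00  0.00000000e+00  1.00000000e+00]]
pulley_1 0.83 [298.7, 240.9] 296
pulley_1 0.79 [353.1, 237.3] 198
pulley_1 0.79 [253.2, 200.3] 217
pulley_1 0.55 [333.5, 228.1] 277
seat 0.81 [374.8, 251.9] 534
tray 0.95 [418.3, 308.1] 2498
tray 0.39 [331.8, 226.9] 282
```

```bash
python3 - <<'E'
import cv2
a=cv2.imread("pics/top0.png")[190:310,100:520]
b=cv2.imread("pics/side0.png")[160:380,220:500]
a=cv2.resize(a,None,fx=1.9,fy=1.9,interpolation=cv2.INTER_CUBIC)
b=cv2.resize(b,None,fx=1.6,fy=1.6,interpolation=cv2.INTER_CUBIC)
import numpy as np
c=np.zeros((a.shape[0]+b.shape[0],800,3),np.uint8);c[:a.shape[0],:a.shape[1]]=a;c[a.shape[0]:,:b.shape[1]]=b
cv2.imwrite("pics/c0.png",c)
E
```

```text
(no output)
```

View pics/c0.png

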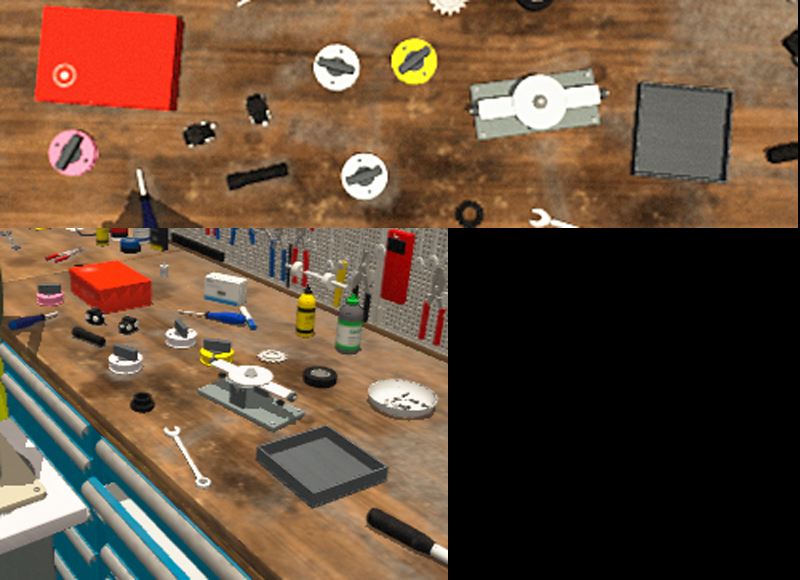

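The crop shows four pulley shapes in the top image: pale ones at (279,223) and (288,282), yellow at (321,224), pink at (137,271). The two pale aluminium ones fit the description. The balance is at (382,244) and the tray at (458,256). Next I'll enlarge and measure them.

```bash
cat >h.py <<'E'
from bench import bot
import cv2,numpy as np
def ray(s,p,z):
    K,T=s["intrinsics"],s["extrinsics"]
    d=T[:3,:3]@np.linalg.inv(K)@np.array([p[0],p[1],1.]);o=T[:3,3]
    return (o+d*(z-o[2])/d[2])[:2]
def proj(s,P):
    T=s["extrinsics"];c=T[:3,:3].T@(np.asarray(P,float)-T[:3,3]);q=s["intrinsics"]@c;return q[:2]/q[2]
def axis(s,m,z):   # centre and long-axis angle (deg, world) of a mask projected on height z
    v,u=np.nonzero(m);P=np.array([ray(s,(a,b),z) for a,b in zip(u,v)])
    c=P.mean(0);w,V=np.linalg.eigh(np.cov(P.T));return c,np.degrees(np.arctan2(V[1,1],V[0,1]))%180,np.sqrt(w)
E
python3 - <<'E'
from h import *
s=bot.snapshot("top");g=s["frame"].astype(int)
br=g.max(2)
for d in bot.silhouettes(s,"pulley_1"):
    m=d["pixels"];h=cv2.erode(m.astype(np.uint8),np.ones((3,3)))>0
    print([round(x) for x in d["point"]],np.median(g[m],0),"disc",axis(s,m,.024)[0],"bar",axis(s,h&(br<120),.05))
for d in bot.silhouettes(s,"seat")[:1]:
    m=d["pixels"]; w=m&(g.min(2)>225)
    print("seat mask",axis(s,m,.03)); print("white",w.sum(),axis(s,w,.063))
for d in bot.silhouettes(s,"tray")[:1]:
    v,u=np.nonzero(d["pixels"]);P=np.array([ray(s,(a,b),.028) for a,b in zip(u,v)],np.float32)
    print("tray",cv2.minAreaRect(P))
f=s["frame"][:,:,::-1]
a=cv2.resize(f[205:300,255:345],(540,570),interpolation=cv2.INTER_CUBIC)[:590]
b=cv2.resize(f[215:275,340:425],(800-540,184),interpolation=cv2.INTER_CUBIC)
c=np.zeros((570,800,3),np.uint8);c[:,:540]=a;c[:184,540:]=b;cv2.imwrite("pics/c1.png",c)
t=bot.snapshot("side")
for d in bot.silhouettes(t,"pulley_1"):
    print("side",d["point"],ray(t,d["point"],.025))
for d in bot.silhouettes(t,"seat")[:1]:
    m=d["pixels"]&(t["frame"].min(2)>225);v,u=np.nonzero(m);print("side white",axis(t,m,.063))
E
```

```text
[137, 270] [243. 149. 163.] disc [0.46224123 0.69172211] bar (array([0.4603713, 0.6865007]), np.float64(151.13953490565947), array([0.00740967, 0.01499918]))
[279, 223] [251. 252. 247.] disc [0.60600548 0.27573699] bar (array([0.60355042, 0.27571068]), np.float64(74.41262752021173), array([0.00648507, 0.01414293]))
[291, 281] [251. 253. 250.] disc [0.43391285 0.23040896] bar (array([0.433089  , 0.22799702]), np.float64(109.45492152789531), array([0.00677673, 0.01413915]))
[318, 223] [251. 249.  43.] disc [0.6194042  0.15437358] bar (array([0.61601595, 0.15324413]), np.float64(129.15648314769786), array([0.00673983, 0.01398101]))
seat mask (array([ 0.5565063 , -0.04470318]), np.float64(98.37084646085479), array([0.01652639, 0.04799856]))
white 831 (array([ 0.55393119, -0.04164691]), np.float64(98.64354679925765), array([0.01695264, 0.04515942]))
tray ((0.5139375925064087, -0.2761665880680084), (0.1578720062971115, 0.15248145163059235), 86.72837829589844)
side [296.3, 242.4] [0.42212402 0.22105813]
side [334.2, 225.2] [0.61228137 0.2766331 ]
side [354.1, 237.1] [0.61201441 0.15087875]
side [248.3, 203.1] [0.44008133 0.66923362]
side white (array([ 0.55380381, -0.0442504 ]), np.float64(98.49042976505038), array([0.01785269, 0.04595148]))
```

View pics/c1.png

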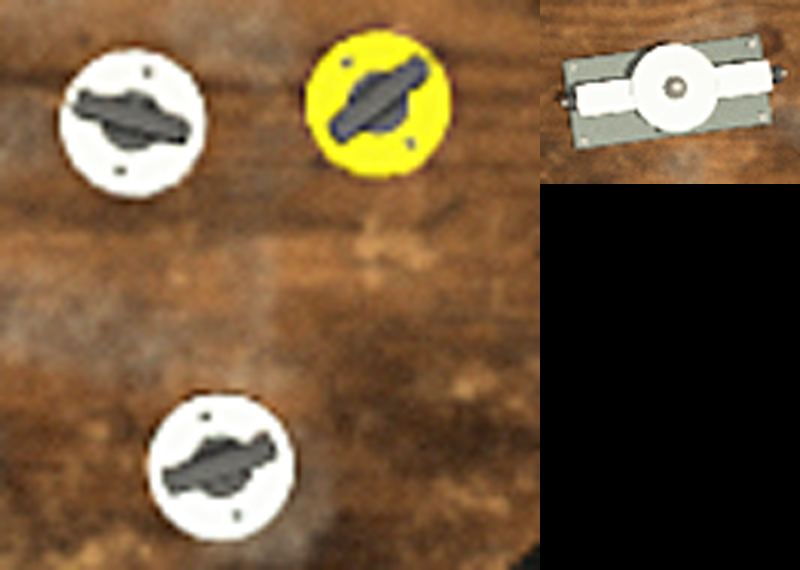

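Crop confirms: pale pulleys at top px A (279,223), bar about 74°, and B (290,282), bar about 109°. The yellow one at (320,223) and the pink one are not meant. I'll go for B first.

```bash
cat >>h.py <<'E'
def togo(xyz,yaw):
    st=bot.state();y0=st["tcp_rot"][2];d=(y0-yaw+90)%180-90   # + about tool z lowers yaw
    r=np.radians(y0-d);D=np.array(xyz)-st["ee_pos"]
    print("now",st["ee_pos"].round(4),st["tcp_rot"].round(2),"t",st["time_s"],"w",round(st["width"],4),"F",st["wrist_force"].round(1))
    print("turn/.15",round(np.radians(d)/.15,2),"then xyz/.04",np.round(np.array([D[0]*np.cos(r)+D[1]*np.sin(r),D[0]*np.sin(r)-D[1]*np.cos(r),-D[2]])/.04,2))
E
python3 - <<'E'
from h import *
togo([.4335,.229,.12],109.5)
s=bot.snapshot("top");print("pan",ray(s,(384.1,243.7),.065), ray(s,(383.6,243.2),.065))
d=bot.silhouettes(s,"seat")[0];g=s["frame"].min(2)
m=(d["pixels"]&(g>225)).astype(np.uint8)
m=cv2.morphologyEx(m,cv2.MORPH_CLOSE,np.ones((7,7)))
dt=cv2.distanceTransform(m,cv2.DIST_L2,5);i=np.argwhere(dt>dt.max()-1.5).mean(0)[::-1];print(i,dt.max(),ray(s,i,.065))
E
```

```text
now [0.2379 0.5508 0.2187] [180.     0.   156.64] t 0.75 w 0.093 F [ 1.  -0.5  0.3]
turn/.15 5.48 then xyz/.04 [-9.22  1.92  2.47]
pan [ 0.55195725 -0.04449213] [ 0.55341246 -0.04299221]
[383.5 243. ] 13.181398 [ 0.55400062 -0.0426889 ]
```

```bash
python3 -m inch '[[0,0,0.914,0,0,0,-1],[0,0,0.914,0,0,0,-1],[0,0,0.914,0,0,0,-1],[0,0,0.914,0,0,0,-1],[0,0,0.914,0,0,0,-1],[0,0,0.914,0,0,0,-1],[0,0,0,-0.92,0.19,0.1,-0.4],[0,0,0,-0.92,0.19,0.1,-0.4],[0,0,0,-0.92,0.19,0.1,-0.4],[0,0,0,-0.92,0.19,0.1,-0.4],[0,0,0,-0.92,0.19,0.1,-0.4],[0,0,0,-0.92,0.19,0.1,-0.4],[0,0,0,-0.92,0.19,0.1,-0.4],[0,0,0,-0.92,0.19,0.1,-0.4],[0,0,0,-0.92,0.19,0.8,-0.4],[0,0,0,-0.92,0.19,0.8,-0.4],[0,0,0,0,0,0,-0.4],[0,0,0,0,0,0,-0.4]]'
python3 - <<'E'
from h import *
togo([.4335,.229,.030],109.5)
s=bot.snapshot("side");u,v=proj(s,[.4335,.229,.05]).astype(int);cv2.imwrite("pics/s1.png",cv2.resize(s["frame"][v-70:v+50,u-80:u+80,::-1],None,fx=4,fy=4,interpolation=cv2.INTER_CUBIC))
E
```

```text
time_s: 2.65
ee_pos: [0.4321, 0.2285, 0.122]
tcp_rot: [-179.9, -0.0, 109.4]
wrist_force: [-0.3, -0.3, 0.5]
width: 0.0651
gripper_force: 0.0
now [0.4321 0.2285 0.122 ] [-1.7990e+02 -1.0000e-02  1.0937e+02] t 2.65 w 0.0651 F [-0.3 -0.3  0.5]
turn/.15 -0.02 then xyz/.04 [0.   0.04 2.3 ]
```

View pics/s1.png

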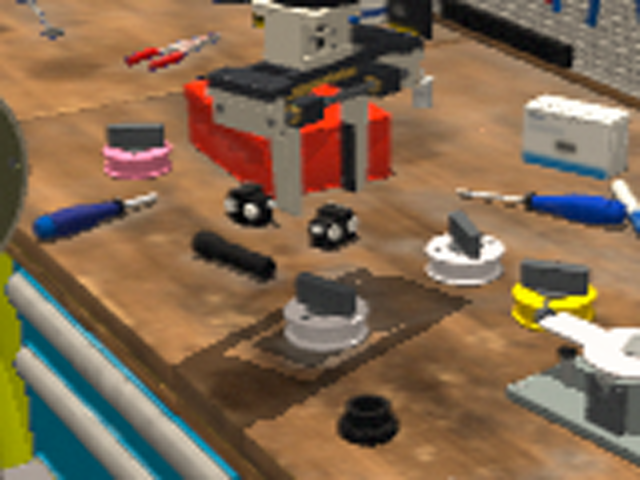

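The fingers (about (290,170) and (355,160) in the crop) hang above pulley B (325,310) with the bar between them. I'll go down and grip.

```bash
python3 -m inch '[[0,0,0,0,0.03,0.6,-0.4],[0,0,0,0,0,0.6,-0.4],[0,0,0,0,0,0.6,-0.4],[0,0,0,0,0,0.47,-0.4],[0,0,0,0,0,0,1],[0,0,0,0,0,0,1],[0,0,0,0,0,0,1],[0,0,0,0,0,0,1],[0,0,0,0,0,0,1],[0,0,0,0,0,0,1],[0,0,0,0,0,0,1]]'
python3 - <<'E'
from h import *
togo([.5535,-.043,.15],98.6)
E
```

```text
time_s: 3.8
ee_pos: [0.4336, 0.2297, 0.0321]
tcp_rot: [180.0, -0.0, 109.5]
wrist_force: [-1.0, 0.6, 5.8]
width: 0.014
gripper_force: 18.4
now [0.4336 0.2297 0.0321] [179.99  -0.   109.5 ] t 3.8 w 0.014 F [-1.   0.6  5.8]
turn/.15 1.27 then xyz/.04 [-7.19  1.94 -2.95]
```

```bash
python3 -m inch '[[0,0,0,0,0,-0.4,1],[0,0,0,0,0,-0.85,1],[0,0,0,0,0,-0.85,1],[0,0,0,0,0,-0.85,1],[0,0,0.635,0,0,0,1],[0,0,0.635,0,0,0,1],[0,0,0,-0.72,0.194,0,1],[0,0,0,-0.72,0.194,0,1],[0,0,0,-0.72,0.194,0,1],[0,0,0,-0.72,0.194,0,1],[0,0,0,-0.72,0.194,0,1],[0,0,0,-0.72,0.194,0,1],[0,0,0,-0.72,0.194,0,1],[0,0,0,-0.72,0.194,0,1],[0,0,0,-0.72,0.194,0,1],[0,0,0,-0.72,0.194,0,1],[0,0,0,0,0,0,1],[0,0,0,0,0,0,1],[0,0,0,0,0,0,1]]'
python3 - <<'E'
from h import *
togo([.5535,-.043,.099],98.6)
s=bot.snapshot("side");u,v=proj(s,[.5535,-.043,.09]).astype(int);f=s["frame"][:,:,::-1].copy()
e=bot.state()["ee_pos"]
print("post tip",proj(s,[.5535,-.043,.08]),"pulley bottom",proj(s,[e[0],e[1],e[2]-.032]),"crop origin",u-55,v-50)
cv2.imwrite("pics/s2.png",cv2.resize(f[v-50:v+40,u-55:u+55],None,fx=6,fy=6,interpolation=cv2.INTER_CUBIC))
E
```

```text
time_s: 5.7
ee_pos: [0.5526, -0.0429, 0.1491]
tcp_rot: [-179.9, -0.0, 98.6]
wrist_force: [-0.2, -0.5, -3.9]
width: 0.0139
gripper_force: 30.0
now [ 0.5526 -0.0429  0.1491] [-1.7992e+02 -5.0000e-02  9.8600e+01] t 5.7 w 0.0139 F [-0.2 -0.5 -3.9]
turn/.15 -0.0 then xyz/.04 [-0.01  0.02  1.25]
post tip [376.49564592 247.28011012] pulley bottom [376.76774561 236.00295564] crop origin 321 194
```

View pics/s2.png

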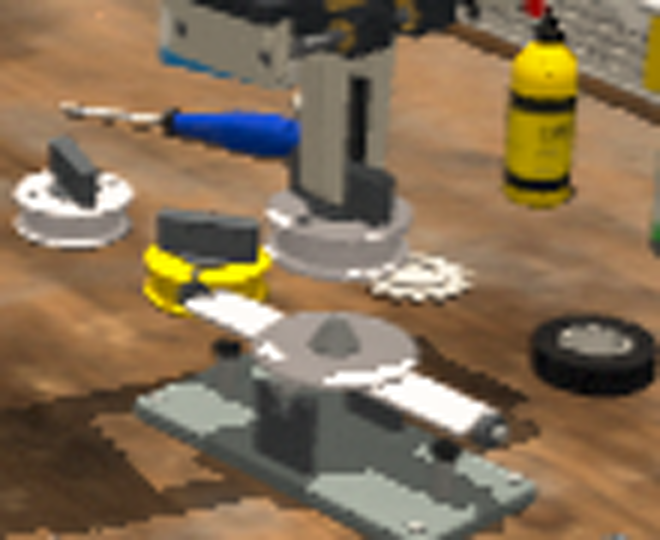

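The post tip is at crop (336,320), pixel (377,247), which matches the estimate. The pulley hangs above it at crop x about 338. I'll lower it.

```bash
python3 -m inch '[[0,0,0,0,0.02,0.35,1],[0,0,0,0,0,0.35,1],[0,0,0,0,0,0.2,1],[0,0,0,0,0,0.2,1],[0,0,0,0,0,0.14,1],[0,0,0,0,0,0,1],[0,0,0,0,0,0,1]]'
```

```text
time_s: 6.45
ee_pos: [0.5542, -0.0434, 0.1004]
tcp_rot: [180.0, 0.0, 98.6]
wrist_force: [0.2, -0.5, -4.1]
width: 0.014
gripper_force: 30.0
```

```bash
python3 -m inch '[[0,0,0,0,0,0.05,1],[0,0,0,0,0,0.03,1],[0,0,0,0,0,0,1],[0,0,0,0,0,0,1]]'
```

```text
time_s: 6.85
ee_pos: [0.5542, -0.0434, 0.0972]
tcp_rot: [180.0, 0.0, 98.6]
wrist_force: [-0.4, 0.5, -3.5]
width: 0.0134
gripper_force: 30.0
```

```bash
python3 -m inch '[[0,0,0,0,0,0,0.3],[0,0,0,0,0,0,0],[0,0,0,0,0,0,-0.3],[0,0,0,0,0,0,-0.3],[0,0,0,0,0,-0.4,-0.4],[0,0,0,0,0,-0.8,-0.4],[0,0,0,0,0,-0.9,-0.4],[0,0,0,0,0,-0.9,-0.4],[0,0,0,0,0,0,-0.4],[0,0,0,0,0,0,-0.4],[0,0,0,0,0,0,-0.4],[0,0,0,0,0,0,-0.4],[0,0,0,0,0,0,-0.4],[0,0,0,0,0,0,-0.4],[0,0,0,0,0,0,-0.4]]'
python3 - <<'E'
from h import *
togo([.605,.2757,.12],74.4)
s=bot.snapshot("side");f=s["frame"][:,:,::-1].copy()
u,v=376,244
print("level beam ends",[proj(s,[.5535+k*.095*np.cos(np.radians(98.6)),-.043+k*.095*np.sin(np.radians(98.6)),.06]) for k in(-1,1)])
cv2.imwrite("pics/s3.png",cv2.resize(f[v-50:v+40,u-55:u+55],None,fx=6,fy=6,interpolation=cv2.INTER_CUBIC))
E
```

```text
time_s: 8.35
ee_pos: [0.5538, -0.0433, 0.2165]
tcp_rot: [-179.9, -0.0, 98.6]
wrist_force: [1.4, 0.1, 0.4]
width: 0.0654
gripper_force: 0.0
now [ 0.5538 -0.0433  0.2165] [-1.7995e+02 -2.0000e-02  9.8590e+01] t 8.35 w 0.0654 F [1.4 0.1 0.4]
turn/.15 2.81 then xyz/.04 [ 8.03 -0.91  2.41]
level beam ends [array([400.46873336, 264.34520892]), array([354.21830055, 243.1563779 ])]
```

View pics/s3.png

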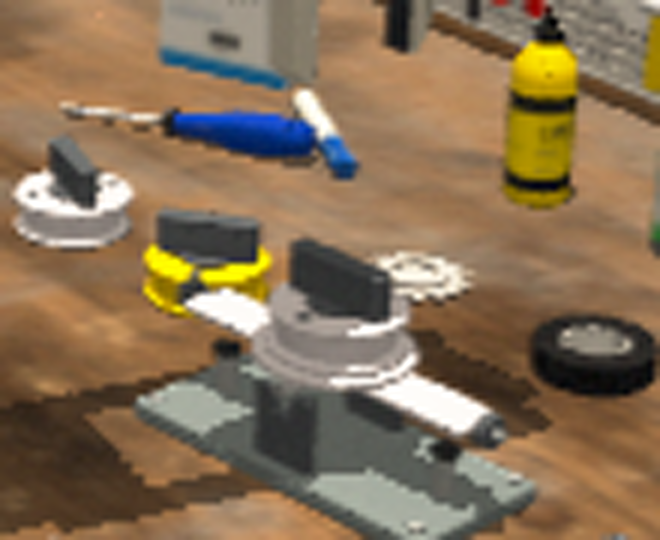

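The beam ends are at crop (490,430) and (190,295), the same as with the empty balance. The beam is level and pulley B is seated, so B is true and A is the bad one. Now I'll fetch A.

```bash
python3 -m inch '[[0,0,0.937,0,0,0,-0.4],[0,0,0.937,0,0,0,-0.4],[0,0,0.937,0,0,0,-0.4],[0,0,0,0.8,-0.09,0,-0.4],[0,0,0,0.8,-0.09,0,-0.4],[0,0,0,0.8,-0.09,0,-0.4],[0,0,0,0.8,-0.09,0,-0.4],[0,0,0,0.8,-0.09,0,-0.4],[0,0,0,0.8,-0.09,0,-0.4],[0,0,0,0.8,-0.09,0,-0.4],[0,0,0,0.8,-0.09,0,-0.4],[0,0,0,0.8,-0.09,0,-0.4],[0,0,0,0.83,-0.1,0.8,-0.4],[0,0,0,0,0,0.8,-0.4],[0,0,0,0,0,0.8,-0.4],[0,0,0,0,0,0,-0.4],[0,0,0,0,0,0,-0.4],[0,0,0,0,0,0,-0.4]]'
python3 - <<'E'
from h import *
togo([.605,.2757,.031],74.4)
s=bot.snapshot("side");f=s["frame"][:,:,::-1].copy()
A=f[170:250,290:400];m=cv2.resize(f[204:284,321:431],None,fx=4,fy=4,interpolation=cv2.INTER_CUBIC)
cv2.imwrite("pics/s4.png",np.vstack([cv2.resize(f[175:245,290:400],None,fx=4,fy=4,interpolation=cv2.INTER_CUBIC),m]))
E
```

```text
time_s: 10.2
ee_pos: [0.6067, 0.2761, 0.1238]
tcp_rot: [179.8, -0.1, 74.4]
wrist_force: [0.3, -0.1, 0.2]
width: 0.065
gripper_force: 0.0
now [0.6067 0.2761 0.1238] [ 1.7984e+02 -1.2000e-01  7.4410e+01] t 10.2 w 0.065 F [ 0.3 -0.1  0.2]
turn/.15 0.0 then xyz/.04 [-0.02 -0.04  2.32]
```

View pics/s4.png

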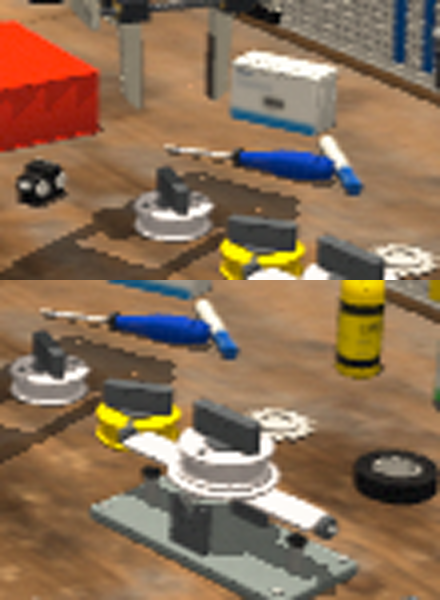

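The balance with B at crop (225,470) is still level. The gripper fingers at (130,80) and (215,60) straddle pulley A at (172,205).

```bash
python3 -m inch '[[0,0,0,-0.02,-0.03,0.6,-0.4],[0,0,0,0,0,0.6,-0.4],[0,0,0,0,0,0.6,-0.4],[0,0,0,0,0,0.5,-0.4],[0,0,0,0,0,0,1],[0,0,0,0,0,0,1],[0,0,0,0,0,0,1],[0,0,0,0,0,0,1],[0,0,0,0,0,0,1],[0,0,0,0,0,0,1],[0,0,0,0,0,0,1],[0,0,0,0,0,0,1]]'
python3 - <<'E'
from h import *
togo([.515,-.276,.26],86.7)
print(bot.state()["gripper_force"])
E
```

```text
time_s: 11.45
ee_pos: [0.6042, 0.2754, 0.0294]
tcp_rot: [180.0, -0.0, 74.4]
wrist_force: [0.3, -0.1, 1.3]
width: 0.0137
gripper_force: 30.0
now [0.6042 0.2754 0.0294] [ 1.7997e+02 -1.0000e-02  7.4430e+01] t 11.45 w 0.0137 F [ 0.3 -0.1  1.3]
turn/.15 -1.43 then xyz/.04 [-13.89  -1.43  -5.77]
29.996335208415985
```

```bash
python3 -m inch '[[0,0,0,0,0,-0.4,1],[0,0,0,0,0,-0.9,1],[0,0,0,0,0,-0.9,1],[0,0,0,0,0,-0.9,1],[0,0,0,0,0,-0.9,1],[0,0,0,0,0,-0.9,1],[0,0,0,0,0,-0.87,1],[0,0,-0.715,0,0,0,1],[0,0,-0.715,0,0,0,1],[0,0,0,0,0,0,1],[0,0,0,0,0,0,1]]'
python3 -m inch '[[0,0,0,-0.868,-0.089,0,1],[0,0,0,-0.868,-0.089,0,1],[0,0,0,-0.868,-0.089,0,1],[0,0,0,-0.868,-0.089,0,1],[0,0,0,-0.868,-0.089,0,1],[0,0,0,-0.868,-0.089,0,1],[0,0,0,-0.868,-0.089,0,1],[0,0,0,-0.868,-0.089,0,1],[0,0,0,-0.868,-0.089,0,1],[0,0,0,-0.868,-0.089,0,1],[0,0,0,-0.868,-0.089,0,1],[0,0,0,-0.868,-0.089,0,1],[0,0,0,-0.868,-0.089,0,1],[0,0,0,-0.868,-0.089,0,1],[0,0,0,-0.868,-0.089,0,1],[0,0,0,-0.868,-0.089,0,1],[0,0,0,0,0,0,1],[0,0,0,0,0,0,1],[0,0,0,0,0,0,1]]'
python3 - <<'E'
from h import *
togo([.515,-.276,.036],86.7)
E
```

```text
time_s: 12.55
ee_pos: [0.6035, 0.2753, 0.2598]
tcp_rot: [-180.0, 0.0, 86.5]
wrist_force: [-0.1, -0.4, -2.7]
width: 0.014
gripper_force: 30.0
time_s: 14.45
ee_pos: [0.5153, -0.2751, 0.2597]
tcp_rot: [-180.0, -0.0, 86.7]
wrist_force: [0.3, 0.8, -3.0]
width: 0.014
gripper_force: 30.0
now [ 0.5153 -0.2751  0.2597] [-1.7998e+02 -4.0000e-02  8.6670e+01] t 14.45 w 0.014 F [ 0.3  0.8 -3. ]
turn/.15 -0.0 then xyz/.04 [-0.02 -0.01  5.59]
```

```bash
python3 -m inch '[[0,0,0,0,0,0.9,1],[0,0,0,0,0,0.9,1],[0,0,0,0,0,0.9,1],[0,0,0,0,0,0.9,1],[0,0,0,0,0,0.8,1],[0,0,0,0,0,0.5,1],[0,0,0,0,0,0.3,1],[0,0,0,0,0,0.2,1],[0,0,0,0,0,0.15,1],[0,0,0,0,0,0.05,1],[0,0,0,0,0,0,1],[0,0,0,0,0,0,1]]'
```

```text
time_s: 15.65
ee_pos: [0.5158, -0.2764, 0.0368]
tcp_rot: [179.9, 0.0, 86.7]
wrist_force: [-0.0, -0.0, -2.5]
width: 0.0137
gripper_force: 30.0
```

```bash
python3 -m inch '[[0,0,0,0,0,0.05,1],[0,0,0,0,0,0.03,1],[0,0,0,0,0,0,1],[0,0,0,0,0,0,0.4],[0,0,0,0,0,0,0.2],[0,0,0,0,0,0,0],[0,0,0,0,0,0,0],[0,0,0,0,0,0,0],[0,0,0,0,0,-0.3,0],[0,0,0,0,0,-0.8,0],[0,0,0,0,0,-0.9,0],[0,0,0,0,0,-0.9,0],[0,0,0,0,0,-0.9,0],[0,0,0,0,0,-0.9,0],[0,0,0,0,0,0,0],[0,0,0,0,0,0,0],[0,0,0,0,0,0,0]]'
python3 - <<'E'
from h import *
s=bot.snapshot("side");f=s["frame"][:,:,::-1]
cv2.imwrite("pics/s5.png",cv2.resize(f[200:350,320:500],None,fx=4,fy=4,interpolation=cv2.INTER_CUBIC)[:600])
E
```

```text
time_s: 17.35
ee_pos: [0.5147, -0.2756, 0.2198]
tcp_rot: [-179.9, -0.0, 86.7]
wrist_force: [0.1, 0.4, -0.6]
width: 0.0466
gripper_force: 0.0
```

View pics/s5.png

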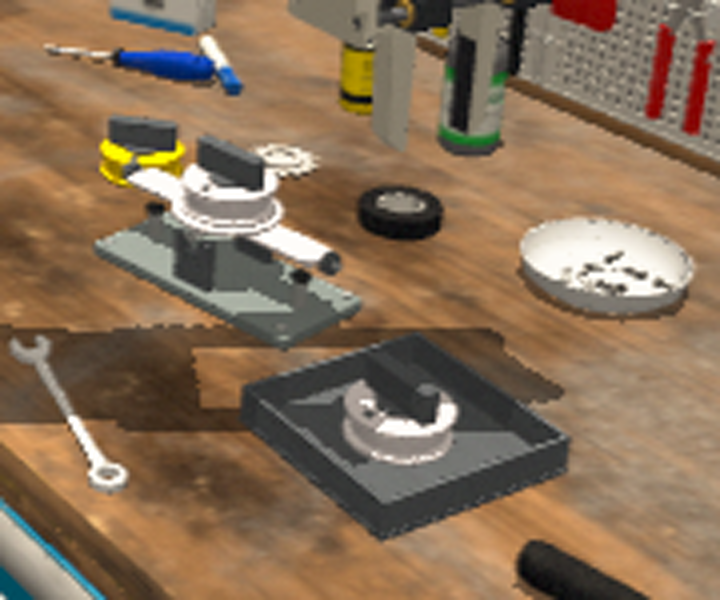

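Pulley A lies flat in the middle of the tray at crop (400,420). B is seated on the balance at (228,200) with the beam level, and the gripper is clear of both.

```bash
python3 -c "
from bench import bot;print(bot.finish_job())"
```

```text
the job is handed in; nothing more can be done
None
```

The job is handed in: the pulley I weighed left the beam level and is still seated on the balance, and the other one, bad by elimination and never weighed itself, lies flat in the reject tray.

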